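# Unlock the carving turntable and turn the figure

### The arm

A 6-joint arm with a two-finger parallel gripper is mounted at the origin on the work surface. World frame = base frame: x ahead of the robot, y to its left, z up, the work surface at z = 0. Lengths are in m, angles in degrees, forces in N, time in s.
With the tool pointing down it reaches from about 0.35 to 0.875 m from the base axis. Payload 4.2 kg.
Tool frame: the origin (TCP) lies at the very end of the fingers, on their centre line; the grasp point (between the pads) lies 19 mm behind it; z points along the fingers, y is the line along which they close (so a half turn about z gives the same grasp; the last joint's range is limited). The gripper opens to 87 mm and grips with 3 to 60 N. Pads are 19 mm wide; open, the fingers measure 117 mm over their backs; the gripper's body (75 mm by 190 mm) begins 51 mm behind the grasp point.
Start: joints at [87.067, 22.042, 0.453, 0, -68.411, -14.817], TCP at [0.191, 0.595, 0.223] pointing down, gripper open.
Joint ranges: [-179.83, 179.83], [-69.29, 118.12], [-61.27, 80.66], [-181.25, 117.63], [-171.15, -9.14], [-177.46, 177.46]. Speed limits (degrees/s): [159.86, 159.86, 180, 180, 180, 180].

### API

Orientations are given as a 3x3 rotation matrix whose columns are the frame's x, y, z axes.
In Python, from station import r gives the robot as it stands.
- The arm moves only by the tool jog_arm, never from a script. Its argument "plan" is text: rows parted by semicolons, each of 7 numbers parted by spaces: the shift along the tool's x, y, z normalised to -1 to 1, where 1 is 0.025 m, then the turn, a rotation vector about the tool's x, y, z normalised to -1 to 1, where 1 is 8 degrees, then the closure, from -1 (fully open) to 1 (shut). A call has exactly 10 rows; each row shifts and turns the commanded pose from where the row before left it, along the tool's axes as they then stand; what a row does not reach is not made up. A row lasts 1/10 s, in which the tool goes at most 50 mm and 8.59 degrees, less where a joint would pass 70% of its speed; a pose out of reach is approached as far as the arm can. A call with a number of a shift or a turn outside -1 to 1 is refused whole. A call with a gripper value outside its range is refused whole. The fingers move at their own pace and stop on an object; the grip force is fixed at half the most. Time passes only in rows, so rows that do not move let the fingers close, or fill a call up. It gives the time, the measured TCP pose, the force, the opening and the grip force at its end, in the units of the state.
- r.sense(): the state, without advancing time (a new reading comes with each control period).
- r.capture(name): name is "side" or "top" or "wrist"; returns (picture, depth): 420x560x3 uint8, red, green, blue; 420x560 float32, m along the optical axis (not along the pixel's ray), 0 where there is no reading.
- r.get_calibration(name): a dict with "mtx" (3x3 intrinsics, pixels), "extrinsics" (4x4, takes a point from camera to world coordinates). Camera axes: x right, y up, looking along -z (the intrinsics and any distortion apply to the point x, -y, -z); pixel columns grow to the right and rows downward; lengths in m; the calibration is good to about 2 mm. A picture is of the moment at which its call begins: read the wrist's pose just before it. get_calibration takes no time and is no camera call; for the wrist camera it gives the pose at the moment of the call.
- r.finish_job(): hands the job in; it is judged then, once.
The state is a dict: "time_s": time; "joints": joint angles; "joint_velocities": joint speeds; "effort": joint torques, N m; "tcp_pos": TCP position; "ee_rot": TCP orientation; "wrist_force": force on the tool from outside, world axes, zero at the start; "moment": the same for the moment, N m; "gripper_width": opening from 0.0 (shut) to 1.0 (fully open); "gripper_force": force on a finger pad.
Only numpy, scipy, OpenCV 4.12 (cv2) and the standard library are available. Lean on these libraries where they do the work, as an engineer would, in place of code of your own. Each camera call takes 0.05 s, during which the arm holds its last target. There are 200 camera calls.

### The job

Unlock the carver's turntable: draw the steel locking pin straight up out of its bore and hang it in the open notch of the pin rest beside it, slid in sideways by its narrow neck, fully home, and let go. Then turn the table by its upright wooden handle until the handle stands squarely in line between the centre of the table and the upright pointer post beside the stand, and let go of it. Leave everything else on the bench where it lies.

Things in the scene. Friction and masses are not known exactly. Their poses are not given: they have to be found in the camera images.
- stand: Fixed dark steel foot of the turntable; origin on the bench on the turntable's vertical axis. It carries a 66 mm high block with the bore, 110 mm from the axis along its -y. The turntable on it is a 176 mm wooden disc 70 to 90 mm above the bench, with two steel lugs out to 138 mm: one over the bore, pierced by the pin, one with the handle. A bust fixed on its middle (radius 34 mm) reaches 190 mm.
- pin: Loose steel locking pin, 0.25 kg, 129 mm long. Origin at its lower end, z up along it. From below: shank dia. 18, 55 long; collar dia. 28, 6 thick; neck dia. 12, 18 long; flange dia. 34, 5 thick; grip dia. 24, 45 long. At the start the collar rests on the lug at height 90 mm, the lower end is 35 mm above the bench, the shank loose in the bore: lift over 55 mm to clear the lug.
- pin_flange (a point): Centre of the underside of the pin's flange, at the top of its neck, 79 mm above the pin's lower end; axes as the pin's. When parked it lies 105 mm above the bench.
- rest: Fixed pin rest: steel plate 10 mm thick, 60 wide, top 105 mm above the bench, with a notch along x, open at -x. Origin on the bench below the neck of a parked pin. Notch 16 mm wide, end wall at x = +8, straight to x = -30, then flaring to 32 wide at x = -46. Column from x = +24, not above the plate. The neck slides in along +x, flange above the plate, collar below; they do not pass from above.
- pointer: Fixed steel pointer, at a different angle each time: a flat bar on the bench running out from the stand to an upright post 12 mm square, 90 mm high, 156 mm from the axis, just beyond the sweep of the lugs. Origin on the bench on the turntable's axis; its x axis points outward along the bar to the post.
- handle (a point): Centre of the top of the turntable's handle, a dark wooden upright cylinder 26 mm in diameter, fixed on its lug, its top 165 mm above the bench and 75 mm above the lug, 110 mm from the axis. The point's x axis points outward from the turntable's axis through the handle.
- turntable (a joint): Angle of the turntable (rad), 0 at the start, growing counterclockwise seen from above, range -0.05 to 2.2. The pointer lies 0.6 to 1.25 rad counterclockwise of the handle's start. It stays where it is left; turning takes about 0.25 N m (2 to 3 N at the handle). The pin blocks it while in the bore.
- gouge_long: Loose gouge lying on the bench, 210 mm long, wooden handle and steel blade, 26 mm high; to be left alone. Origin under the front end of the handle.
- gouge_short: Loose gouge, as the other but 180 mm long; to be left alone.
- mallet: Loose wooden mallet lying on the bench, head 100 x 65 x 70 mm, handle 140 mm along its -x; to be left alone. Origin on the bench under the head's handle-side face.
- stone: Loose grey sharpening stone 150 x 50 x 25 mm; to be left alone. Origin under its centre.
- jar: Loose jar, 68 mm diameter, 100 mm high, with a lid; to be left alone. Origin under its centre.
- offcut: Loose offcut of pale wood 60 x 90 x 35 mm; to be left alone. Origin under its centre.
- figure: Loose small carved figure of pale wood standing on the bench, 56 mm diameter, 120 mm high; to be left alone. Origin under its centre.
There are look-alikes about, which are no part of the job. Of the things shaped like the pointer, the steel one is meant.

How it is judged:
By the outcome, as a careful person would: the job done as asked, in the order asked, and still so for the second after the job is handed in, with the robot touching nothing.
It also fails if it takes over 58 s, if anything falls off the work surface, if the arm or the gripper's body presses on something with over 40 N, if the wrist force passes 120 N, or if a joint passes its speed limit or range.

## Working session

There is one attempt and no reset: what is moved stays moved. The work goes in short steps, Python scripts to look and compute and a tool call to move; the robot and the scene stay as the last step left them, time stands still between calls to the robot, and variables do not carry over. Pictures are saved under pics/ and viewed, at most 12 in all, crops included, and the job is handed in when it is done.

Besides the shell and the picture viewer there is one more tool, called in YAML: its name, and indented under it one key for each argument. jog_arm: Moves the arm, as the interface text tells. Scaled input: -1 to 1 covers 0.025 m each way for a shift and 8 degrees each way for a turn. Its arguments: {"type":"object","properties":{"plan":{"type":"string"}},"required":["plan"]}

```bash
mkdir -p pics; ls; cat > h.py <<'E'
import numpy as np,cv2
from station import r
def grab(n,f):
    K=r.get_calibration(n); p,d=r.capture(n)
    cv2.imwrite(f'pics/{f}.png',p[:,:,::-1]); np.savez(f'pics/{f}.npz',p=p,d=d,M=K['mtx'],E=K['extrinsics'])
    return p,d,K
def load(f):
    z=np.load(f'pics/{f}.npz'); return z['p'],z['d'],z['M'],z['E']
def cloud(d,M,E):
    v,u=np.mgrid[:d.shape[0],:d.shape[1]]
    c=np.stack([(u-M[0,2])/M[0,0]*d,-(v-M[1,2])/M[1,1]*d,-d],-1)
    return c@E[:3,:3].T+E[:3,3]
def ray(u,v,z,M,E):
    c=np.array([(u-M[0,2])/M[0,0],-(v-M[1,2])/M[1,1],-1.]); w=E[:3,:3]@c
    return E[:3,3]+w*(z-E[2,3])/w[2]
E
python3 - <<'E'
from h import *
for n in('top','side'):
    p,d,K=grab(n,n+'0'); print(K)
s=r.sense();print(s['time_s'],s['tcp_pos'],s['ee_rot'])
E
```

```text
pics
{'mtx': array([[520.4697618 ,   0.        , 272.5364023 ],
       [  0.        , 520.4697618 , 207.49722678],
       [  0.        ,   0.        ,   1.        ]]), 'extrinsics': array([[-0.0136862 ,  0.99023165, -0.13875865,  0.48250117],
       [-0.99968256, -0.010615  ,  0.02284934,  0.02542821],
       [ 0.02115321,  0.13902733,  0.9900626 ,  1.29622559],
       [ 0.        ,  0.        ,  0.        ,  1.        ]])}
{'mtx': array([[514.72871133,   0.        , 282.56324893],
       [  0.        , 514.72871133, 208.0301607 ],
       [  0.        ,   0.        ,   1.        ]]), 'extrinsics': array([[ 0.70171946,  0.41812278, -0.57685626, -0.12003624],
       [-0.71238811,  0.42274431, -0.56017   , -0.75610506],
       [ 0.00964287,  0.80402773,  0.5945136 ,  0.93840415],
       [ 0.        ,  0.        ,  0.        ,  1.        ]])}
0.1 [0.19035771 0.59472526 0.221595  ] [[ 9.52349475e-01 -3.05008551e-01 -5.10694956e-04]
 [-3.05008965e-01 -9.52347609e-01 -1.88737997e-03]
 [ 8.93079097e-05  1.95321187e-03 -9.99998088e-01]]
```

View pics/top0.png

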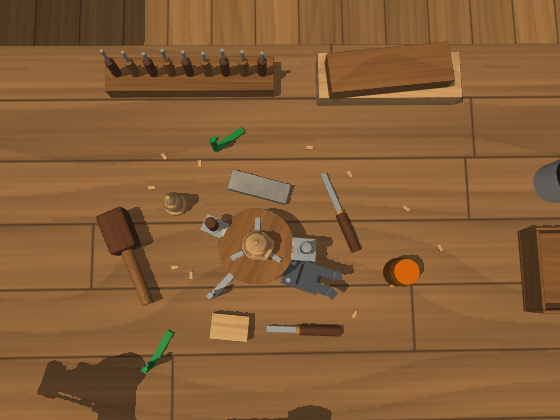

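View pics/side0.png

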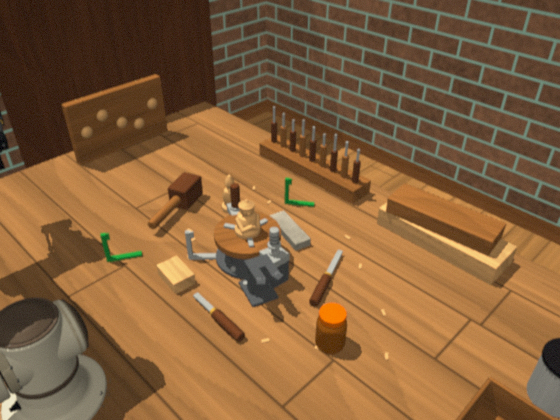

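Top view: turntable at about (257,245), pin on the right lug (306,247), handle (212,223), steel pointer post (213,292). The rest is at (312,280), and the green pointers are decoys. I'll zoom in and measure next.

```bash
python3 - <<'E'
from h import *
a=[]
p,d,M,E=load('top0'); a.append(cv2.resize(p[190:320,185:355,::-1],(790,600),interpolation=cv2.INTER_CUBIC))
cv2.imwrite('pics/c1.png',a[0])
p2,d2,M2,E2=load('side0'); cv2.imwrite('pics/c2.png',cv2.resize(p2[170:315,175:335,::-1],(660,598),interpolation=cv2.INTER_CUBIC))
C=cloud(d,M,E); 
def reg(n,lo,hi,u0,u1,v0,v1):
    S=np.zeros(d.shape,bool);S[v0:v1,u0:u1]=1
    m=S&(d>0)&(C[...,2]>lo)&(C[...,2]<hi); q=C[m]; 
    print(n,m.sum(),q.mean(0).round(4),q.min(0).round(3),q.max(0).round(3))
reg('table',.08,.1,210,310,200,290)
reg('pinTop',.155,.17,290,330,230,265)
reg('pin',.11,.17,290,330,230,265)
reg('handle',.155,.17,195,230,205,245)
reg('rest',.095,.112,280,350,255,305)
reg('post',.08,.1,200,225,280,305)
reg('bust',.12,.2,235,285,225,265)
E
```

```text
table 4068 [0.5632 0.0348 0.0912] [ 0.474 -0.086  0.08 ] [0.651 0.144 0.1  ]
pinTop 94 [ 0.5533 -0.0722  0.1647] [ 0.543 -0.084  0.155] [ 0.565 -0.061  0.17 ]
pin 168 [ 0.5517 -0.0702  0.1471] [ 0.538 -0.088  0.115] [ 0.57  -0.056  0.17 ]
handle 109 [0.6097 0.1355 0.1649] [0.597 0.124 0.155] [0.622 0.148 0.169]
rest 904 [ 0.4855 -0.1014  0.1059] [ 0.439 -0.156  0.095] [ 0.54  -0.018  0.112]
post 42 [0.4533 0.1424 0.0907] [0.445 0.134 0.086] [0.463 0.152 0.096]
bust 697 [0.5593 0.0312 0.1555] [ 0.528 -0.004  0.121] [0.593 0.066 0.193]
```

View pics/c1.png

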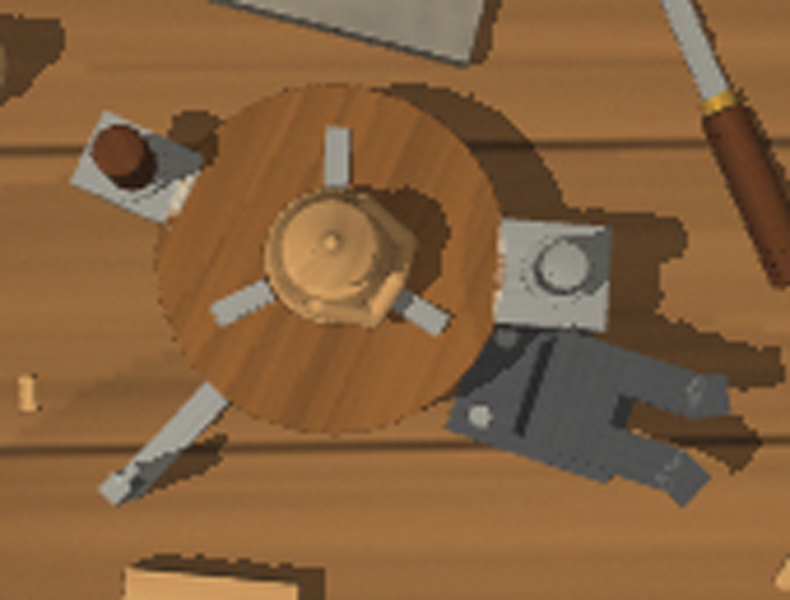

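View pics/c2.png

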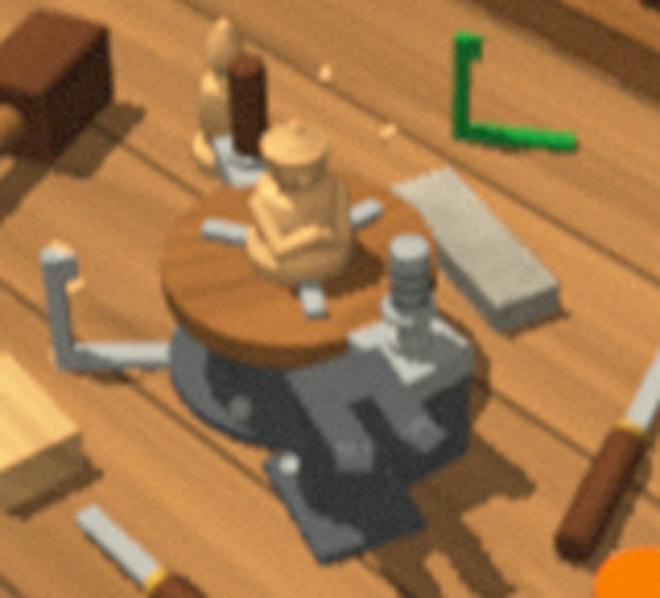

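The rest plate's notch opens toward the lower right in the top crop. First I'll raise and yaw the tool, then go over the pin and rest for a close wrist-camera look.

jog_arm:
  plan: "0 0 -0.32 0 0 0.9 -1;0 0 -0.32 0 0 0.9 -1;0 0 -0.32 0 0 0.9 -1;0 0 -0.32 0 0 0.9 -1;0 0 -0.32 0 0 0.9 -1;0 0 -0.32 0 0 0.9 -1;0 0 -0.32 0 0 0.9 -1;0 0 -0.32 0 0 0.9 -1;0 0 -0.32 0 0 0.9 -1;0 0 -0.32 0 0 0.9 -1"

```text
time_s: 1.1
tcp_pos: [0.1904, 0.595, 0.3022]
ee_rot: [[-0.001, -1.0, -0.0], [-1.0, 0.001, -0.001], [0.001, 0.0, -1.0]]
wrist_force: [0.4, 1.0, -1.1]
gripper_width: 1.001
gripper_force: 0.0
```

jog_arm:
  plan: "0.9 -0.4 0 0 0 0 -1;0.9 -0.4 0 0 0 0 -1;0.9 -0.4 0 0 0 0 -1;0.9 -0.4 0 0 0 0 -1;0.9 -0.4 0 0 0 0 -1;0.9 -0.4 0 0 0 0 -1;0.9 -0.4 0 0 0 0 -1;0.9 -0.4 0 0 0 0 -1;0.9 -0.4 0 0 0 0 -1;0.9 -0.4 0 0 0 0 -1"

```text
time_s: 2.1
tcp_pos: [0.2916, 0.3694, 0.3021]
ee_rot: [[0.004, -1.0, -0.001], [-1.0, -0.004, -0.001], [0.001, 0.001, -1.0]]
wrist_force: [0.3, -0.3, 0.0]
gripper_width: 0.995
gripper_force: 0.0
```

jog_arm:
  plan: "0.9 -0.4 0 0 0 0 -1;0.9 -0.4 0 0 0 0 -1;0.9 -0.4 0 0 0 0 -1;0.9 -0.4 0 0 0 0 -1;0.9 -0.4 0 0 0 0 -1;0.9 -0.4 0 0 0 0 -1;0.9 -0.4 0 0 0 0 -1;0.9 -0.4 0 0 0 0 -1;0.9 -0.4 0 0 0 0 -1;0.9 -0.4 0 0 0 0 -1"

```text
time_s: 3.1
tcp_pos: [0.3924, 0.145, 0.3023]
ee_rot: [[0.004, -1.0, -0.001], [-1.0, -0.004, -0.0], [0.0, 0.001, -1.0]]
wrist_force: [0.5, 0.3, -0.6]
gripper_width: 0.996
gripper_force: 0.0
```

jog_arm:
  plan: "0.9 -0.4 0 0 0 0 -1;0.9 -0.4 0 0 0 0 -1;0.9 -0.4 0 0 0 0 -1;0.9 -0.4 0 0 0 0 -1;0.9 -0.4 0 0 0 0 -1;0.9 -0.4 0 0 0 0 -1;0.9 -0.4 0 0 0 0 -1;0.9 -0.4 0 0 0 0 -1;0.9 -0.4 0 0 0 0 -1;0.9 -0.4 0 0 0 0 -1"

```text
time_s: 4.1
tcp_pos: [0.4935, -0.0794, 0.3021]
ee_rot: [[0.004, -1.0, -0.001], [-1.0, -0.004, 0.0], [-0.0, 0.001, -1.0]]
wrist_force: [-0.0, 0.8, 1.2]
gripper_width: 1.002
gripper_force: 0.0
```

```bash
python3 - <<'E'
from h import *
print(r.sense()['tcp_pos'])
p,d,K=grab('wrist','w1'); print(K)
E
```

```text
[ 0.49345683 -0.07940365  0.30207566]
{'mtx': array([[351.90138383,   0.        , 284.27741931],
       [  0.        , 351.90138383, 211.47888222],
       [  0.        ,   0.        ,   1.        ]]), 'extrinsics': array([[-0.99999004,  0.00338489,  0.00290869,  0.49386159],
       [-0.00398954, -0.97010503, -0.24265264, -0.14508235],
       [ 0.00200038, -0.24266183,  0.97010888,  0.46380422],
       [ 0.        ,  0.        ,  0.        ,  1.        ]])}
```

View pics/w1.png

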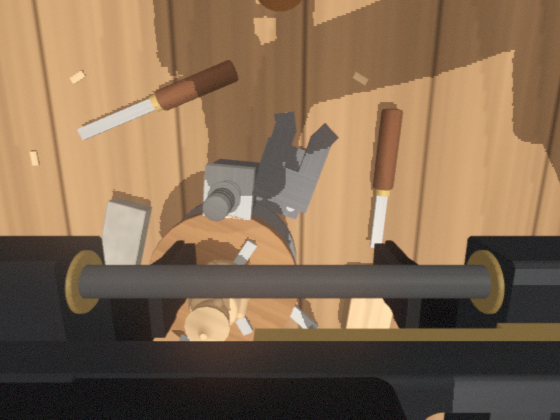

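The wrist view shows the pin at about (225,195) and the rest with prongs pointing up, its notch near (297,150). I'll rectify this onto the plane z=0.105.

```bash
cat >> h.py <<'E'
def proj(P,M,E):
    c=(np.asarray(P)-E[:3,3])@E[:3,:3]
    return np.stack([M[0,2]+M[0,0]*c[...,0]/-c[...,2], M[1,2]-M[1,1]*c[...,1]/-c[...,2]],-1)
def rect(f,z,x0,x1,y0,y1,s):
    p,d,M,E=load(f); X,Y=np.meshgrid(np.arange(x1,x0,-s),np.arange(y1,y0,-s),indexing='ij')
    q=proj(np.stack([X,Y,0*X+z],-1),M,E).astype(np.float32)
    return cv2.remap(p[:,:,::-1].copy(),q[...,0],q[...,1],cv2.INTER_LINEAR)
E
python3 - <<'E'
from h import *
# rows: x .58 down to .42 ; cols y -.02 to -.18, 0.4mm/px
a=[rect(f,.105,.42,.58,-.18,-.02,.0004) for f in('w1','top0')]
for i in a:
    for k in range(0,400,50): cv2.line(i,(k,0),(k,4 if k%100 else 12),(0,0,255),1); cv2.line(i,(0,k),(4 if k%100 else 12,k),(0,0,255),1)
cv2.imwrite('pics/rc.png',np.hstack(a))
p,d,M,E=load('w1'); C=cloud(d,M,E); z=C[...,2]
m=(z>.100)&(z<.110)&(C[...,0]<.56)&(C[...,1]<-.03)&(C[...,1]>-.2)&(C[...,0]>.42)&(p.max(2)<110)
print(m.sum(),np.median(z[m])); hh=C[m]
c=cv2.convexHull((hh[:,:2]*1000).astype(np.float32))[:,0]; print(cv2.approxPolyDP(c.reshape(-1,1,2),3,True)[:,0]); print(cv2.minAreaRect(c))
for lo,hi,n in((.16,.17,'pintop'),(.112,.122,'flange')):
    k=(z>lo)&(z<hi)&(abs(C[...,0]-.553)<.03)&(abs(C[...,1]+.072)<.03); q=C[k]; print(n,k.sum(),q.mean(0),q.min(0),q.max(0))
E
```

```text
2505 0.10450095187031944
[[ 525.50525   -73.513916]
 [ 511.91812   -68.49939 ]
 [ 500.42725   -73.87931 ]
 [ 448.1705   -123.3128  ]
 [ 442.50046  -134.11429 ]
 [ 452.87616  -144.7228  ]
 [ 484.6112   -156.04395 ]
 [ 502.29816  -154.06367 ]]
((482.4832458496094, -107.47125244140625), (91.70222473144531, 65.0329818725586), 73.08122253417969)
pintop 538 [ 0.55350362 -0.07301087  0.16309928] [ 0.54260982 -0.08396282  0.16002883] [ 0.56565683 -0.06146494  0.16525198]
flange 309 [ 0.54904915 -0.07830792  0.1182736 ] [ 0.53720201 -0.0890052   0.11378279] [ 0.57040609 -0.05679964  0.12196061]
```

View pics/rc.png

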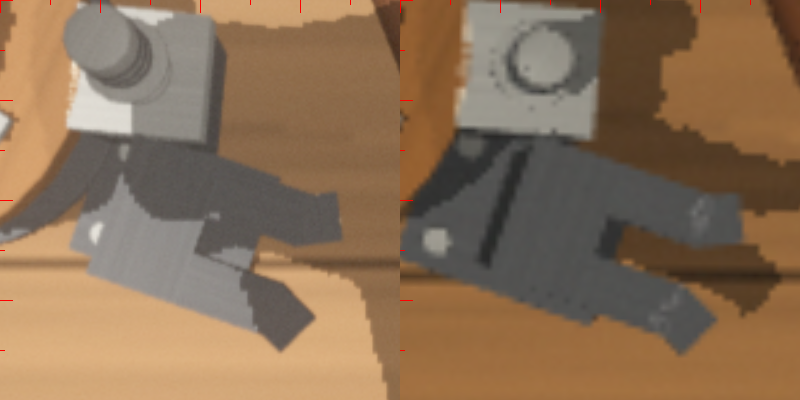

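Both views agree: rest origin at about (0.4828, -0.1079), and its +x axis at world direction (0.32, 0.947). Pin axis is at about (0.554, -0.0727). Next I'll go down over the pin.

jog_arm:
  plan: "-0.09 -0.8 0 0 0 0 -1;-0.09 -0.8 0 0 0 0 -1;-0.09 -0.8 0 0 0 0 -1;0 0 0.95 0 0 0 -1;0 0 0.95 0 0 0 -1;0 0 0.95 0 0 0 -1;0 0 0.95 0 0 0 -1;0 0 0.95 0 0 0 -1;0 0 0.95 0 0 0 -1;0 0 0.95 0 0 0 -1"

```text
time_s: 5.15
tcp_pos: [0.553, -0.0713, 0.1351]
ee_rot: [[0.004, -1.0, -0.001], [-1.0, -0.004, 0.0], [-0.0, 0.001, -1.0]]
wrist_force: [-0.1, -0.5, -0.2]
gripper_width: 1.002
gripper_force: 0.0
```

jog_arm:
  plan: "0 0 0 0 0 0 1;0 0 0 0 0 0 1;0 0 0 0 0 0 1;0 0 0 0 0 0 1;0 0 0 0 0 0 1;0 0 0 0 0 0 1;0 0 0 0 0 0 1;0 0 0 0 0 0 1;0 0 0 0 0 0 1;0 0 0 0 0 0 1"

```text
time_s: 6.15
tcp_pos: [0.5536, -0.0714, 0.1364]
ee_rot: [[0.004, -1.0, 0.0], [-1.0, -0.004, -0.0], [0.0, -0.0, -1.0]]
wrist_force: [-0.4, 1.0, -0.3]
gripper_width: 0.265
gripper_force: 29.9
```

jog_arm:
  plan: "0 0 -0.36 0 0 0 1;0 0 -0.36 0 0 0 1;0 0 -0.36 0 0 0 1;0 0 -0.36 0 0 0 1;0 0 -0.36 0 0 0 1;0 0 -0.36 0 0 0 1;0 0 -0.36 0 0 0 1;0 0 -0.36 0 0 0 1;0 0 -0.36 0 0 0 1;0 0 -0.36 0 0 0 1"

```text
time_s: 7.15
tcp_pos: [0.5534, -0.0714, 0.227]
ee_rot: [[0.004, -1.0, -0.0], [-1.0, -0.004, 0.0], [-0.0, 0.0, -1.0]]
wrist_force: [0.8, -0.6, -2.1]
gripper_width: 0.267
gripper_force: 29.9
```

```bash
python3 - <<'E'
from h import *
s=r.sense(); print(s['tcp_pos'],s['wrist_force'])
p,d,K=grab('side','s1')
M,E=K['mtx'],K['extrinsics']; C=cloud(d,M,E)
# pin z-profile in side cloud around tcp xy
t=s['tcp_pos']
k=(abs(C[...,0]-t[0])<.03)&(abs(C[...,1]-t[1])<.03)&(d>0)
z=C[...,2]
for lo in np.arange(.08,.24,.01):
    q=C[k&(z>=lo)&(z<lo+.01)]
    if len(q): print(round(lo,3),len(q),q.mean(0).round(4), np.ptp(q,axis=0).round(3))
E
```

```text
[ 0.55335394 -0.07143023  0.22703113] [ 0.75231672 -0.59157181 -2.09490913]
0.08 150 [ 0.5539 -0.0737  0.0873] [0.058 0.06  0.01 ]
0.09 184 [ 0.5544 -0.0717  0.0916] [0.054 0.059 0.007]
0.1 5 [ 0.5249 -0.0785  0.1045] [0.002 0.011 0.003]
0.12 5 [ 0.5503 -0.077   0.1278] [0.008 0.009 0.003]
0.13 21 [ 0.5498 -0.0787  0.135 ] [0.015 0.012 0.01 ]
0.14 26 [ 0.5494 -0.078   0.145 ] [0.015 0.011 0.01 ]
0.15 20 [ 0.5496 -0.0788  0.1559] [0.011 0.013 0.008]
0.16 25 [ 0.5496 -0.0775  0.1651] [0.018 0.018 0.009]
0.17 16 [ 0.5482 -0.0793  0.1746] [0.013 0.011 0.008]
0.18 69 [ 0.55  -0.076  0.186] [0.03  0.03  0.009]
0.19 12 [ 0.5496 -0.0778  0.1927] [0.015 0.025 0.005]
0.2 29 [ 0.5455 -0.0786  0.2083] [0.03  0.032 0.006]
0.21 58 [ 0.5482 -0.0802  0.2132] [0.031 0.031 0.01 ]
0.22 30 [ 0.5492 -0.0802  0.2261] [0.04  0.025 0.009]
0.23 69 [ 0.5459 -0.079   0.2353] [0.041 0.027 0.01 ]
```

jog_arm:
  plan: "0.53 0.475 0 0 0 0 1;0.53 0.475 0 0 0 0 1;0.53 0.475 0 0 0 0 1;0.53 0.475 0 0 0 0 1;0.53 0.475 0 0 0 0 1;0.53 0.475 0 0 0 0 1;0.53 0.475 0 0 0 0 1;0.53 0.475 0 0 0 0 1;0 0 0 0 0 0 1;0 0 0 0 0 0 1"

```text
time_s: 8.2
tcp_pos: [0.4587, -0.1784, 0.2265]
ee_rot: [[0.003, -1.0, 0.001], [-1.0, -0.003, -0.0], [0.0, -0.001, -1.0]]
wrist_force: [-0.5, 0.9, -2.6]
gripper_width: 0.267
gripper_force: 29.9
```

jog_arm:
  plan: "0 0 0.43 0 0 0 1;0 0 0.43 0 0 0 1;0 0 0.43 0 0 0 1;0 0 0.43 0 0 0 1;0 0 0.43 0 0 0 1;0 0 0.43 0 0 0 1;0 0 0.43 0 0 0 1;0 0 0.43 0 0 0 1;0 0 0.42 0 0 0 1;0 0 0 0 0 0 1"

```text
time_s: 9.2
tcp_pos: [0.4577, -0.1777, 0.1281]
ee_rot: [[0.004, -1.0, -0.004], [-1.0, -0.004, 0.001], [-0.001, 0.004, -1.0]]
wrist_force: [-0.7, 0.0, -2.6]
gripper_width: 0.268
gripper_force: 29.9
```

```bash
python3 - <<'E'
from h import *
s=r.sense(); print(s['tcp_pos'])
for n in('wrist','side'): grab(n,n[0]+'2')
a=cv2.imread('pics/w2.png'); p,d,M,E=load('s2'); c=proj(np.array([.47,-.14,.1]),M,E).astype(int); print(c)
b=cv2.imread('pics/s2.png')[c[1]-60:c[1]+60,c[0]-70:c[0]+60]
cv2.imwrite('pics/v2.png',np.hstack([cv2.resize(a[:300],(430,400),interpolation=3) if 0 else a[0:400,100:460],cv2.resize(b,(430,400),interpolation=cv2.INTER_CUBIC)]))
E
```

```text
[ 0.45769083 -0.17770035  0.1280512 ]
[268 280]
```

View pics/v2.png

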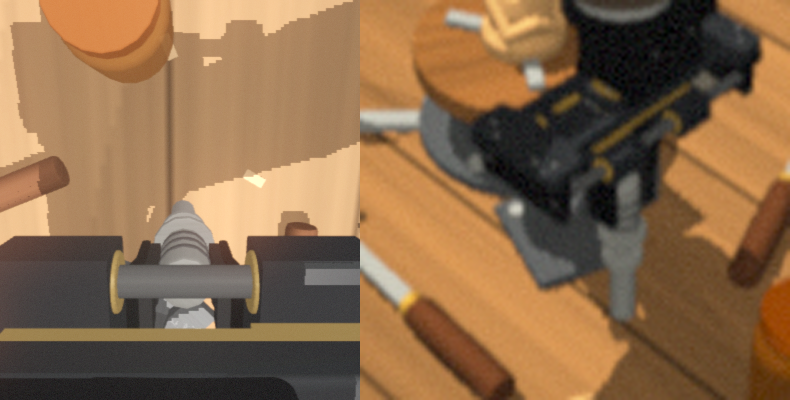

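The pin is held upright in front of the rest. I'll raise it about 2.5 mm and slide into the mouth of the notch.

jog_arm:
  plan: "0 0 -0.1 0 0 0 1;-0.238 -0.086 0 0 0 0 1;-0.238 -0.086 0 0 0 0 1;-0.238 -0.086 0 0 0 0 1;-0.238 -0.086 0 0 0 0 1;-0.238 -0.086 0 0 0 0 1;-0.238 -0.086 0 0 0 0 1;-0.238 -0.086 0 0 0 0 1;-0.238 -0.086 0 0 0 0 1;0 0 0 0 0 0 1"

```text
time_s: 10.3
tcp_pos: [0.4763, -0.1295, 0.1324]
ee_rot: [[0.005, -1.0, 0.0], [-1.0, -0.005, -0.0], [0.0, -0.0, -1.0]]
wrist_force: [0.2, -0.5, -1.5]
gripper_width: 0.266
gripper_force: 29.9
```

```bash
python3 - <<'E'
from h import *
s=r.sense(); print(s['tcp_pos'],s['wrist_force'],s['moment'])
for n in('top','side'): grab(n,n[0]+'3')
p,d,M,E=load('s3'); c=proj(np.array([.475,-.13,.1]),M,E).astype(int)
b=cv2.imread('pics/s3.png')[c[1]-50:c[1]+50,c[0]-50:c[0]+50]
p,d,M,E=load('t3'); c=proj(np.array([.475,-.13,.1]),M,E).astype(int)
a=cv2.imread('pics/t3.png')[c[1]-50:c[1]+50,c[0]-50:c[0]+50]
cv2.imwrite('pics/v3.png',np.hstack([cv2.resize(i,(400,400),interpolation=cv2.INTER_CUBIC) for i in (a,b)]))
E
```

```text
[ 0.47629125 -0.12951621  0.13236319] [ 0.19443953 -0.53996626 -1.52669191] [ 0.05763786 -0.06835598  0.01780342]
```

View pics/v3.png

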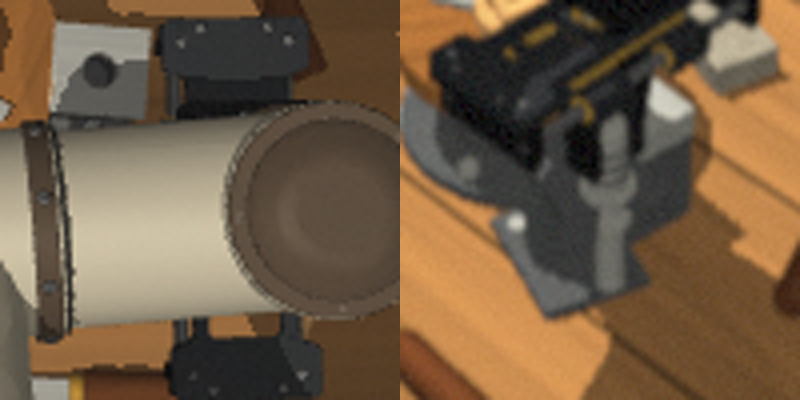

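jog_arm:
  plan: "0 0 0.08 0 0 0 1;-0.128 -0.037 0 0 0 0 1;-0.128 -0.037 0 0 0 0 1;-0.128 -0.037 0 0 0 0 1;-0.128 -0.037 0 0 0 0 1;-0.128 -0.037 0 0 0 0 1;-0.128 -0.037 0 0 0 0 1;-0.128 -0.037 0 0 0 0 1;-0.128 -0.037 0 0 0 0 1;0 0 0 0 0 0 1"

```text
time_s: 11.4
tcp_pos: [0.4833, -0.1042, 0.1303]
ee_rot: [[0.005, -1.0, 0.0], [-1.0, -0.005, -0.0], [0.0, -0.0, -1.0]]
wrist_force: [0.3, -0.9, -3.4]
gripper_width: 0.265
gripper_force: 29.9
```

jog_arm:
  plan: "-0.03 -0.01 0 0 0 0 1;-0.03 -0.01 0 0 0 0 1;-0.03 -0.01 0 0 0 0 1;-0.03 -0.01 0 0 0 0 1;0 0 0 0 0 0 1;0 0 0 0 0 0 1;0 0 0 0 0 0 1;0 0 0 0 0 0 1;0 0 0 0 0 0 1;0 0 0 0 0 0 1"

```text
time_s: 12.4
tcp_pos: [0.4834, -0.1026, 0.1304]
ee_rot: [[0.004, -1.0, -0.002], [-1.0, -0.004, -0.002], [0.002, 0.002, -1.0]]
wrist_force: [-1.6, -5.0, -1.2]
gripper_width: 0.273
gripper_force: 29.9
```

The end wall is felt: the force runs straight against the notch direction. I'll back off 1 mm, lower onto the plate and release.

jog_arm:
  plan: "0.04 0.013 0 0 0 0 1;0 0 0.03 0 0 0 1;0 0 0.03 0 0 0 1;0 0 0.03 0 0 0 1;0 0 0.03 0 0 0 1;0 0 0 0 0 0 1;0 0 0 0 0 0 1;0 0 0 0 0 0 1;0 0 0 0 0 0 1;0 0 0 0 0 0 1"

```text
time_s: 13.4
tcp_pos: [0.4837, -0.103, 0.1276]
ee_rot: [[0.005, -1.0, -0.001], [-1.0, -0.005, -0.001], [0.001, 0.001, -1.0]]
wrist_force: [-1.9, -5.5, 1.6]
gripper_width: 0.269
gripper_force: 29.9
```

jog_arm:
  plan: "0.04 0.013 0 0 0 0 1;0 0 0.02 0 0 0 1;0 0 0 0 0 0 0.3;0 0 0 0 0 0 0;0 0 0 0 0 0 -0.3;0 0 0 0 0 0 -1;0 0 0 0 0 0 -1;0 0 0 0 0 0 -1;0 0 0 0 0 0 -1;0 0 0 0 0 0 -1"

```text
time_s: 14.4
tcp_pos: [0.4835, -0.1036, 0.1268]
ee_rot: [[0.004, -1.0, 0.0], [-1.0, -0.004, 0.0], [-0.0, -0.0, -1.0]]
wrist_force: [-0.1, -0.2, 0.0]
gripper_width: 0.904
gripper_force: 0.0
```

jog_arm:
  plan: "0 0 -0.3 0 0 0 -1;0 0 -0.6 0 0 0 -1;0 0 -0.8 0 0 0 -1;0 0 -0.8 0 0 0 -1;0 0 -0.8 0 0 0 -1;0 0 -0.8 0 0 0 -1;0 0 -0.8 0 0 0 -1;0 0 -0.8 0 0 0 -1;0 0 -0.8 0 0 0 -1;0 0 -0.4 0 0 0 -1"

```text
time_s: 15.4
tcp_pos: [0.4842, -0.1037, 0.3018]
ee_rot: [[0.004, -1.0, 0.004], [-1.0, -0.004, -0.0], [0.0, -0.004, -1.0]]
wrist_force: [0.2, -0.1, -0.6]
gripper_width: 0.999
gripper_force: 0.0
```

```bash
python3 - <<'E'
from h import *
s=r.sense(); print(s['tcp_pos'])
for n in('wrist','side'): grab(n,n[0]+'4')
p,d,M,E=load('s4'); c=proj(np.array([.5,-.08,.1]),M,E).astype(int)
b=cv2.imread('pics/s4.png')[c[1]-60:c[1]+60,c[0]-60:c[0]+60]
p,d,M,E=load('w4'); c=proj(np.array([.49,-.11,.105]),M,E).astype(int); print(c)
a=cv2.imread('pics/w4.png')[60:260,190:390]
cv2.imwrite('pics/v4.png',np.hstack([cv2.resize(i,(400,400),interpolation=cv2.INTER_CUBIC) for i in (a,b)]))
C=cloud(d,M,E); z=C[...,2]; k=(abs(C[...,0]-.484)<.025)&(abs(C[...,1]+.105)<.025)&(z>.147)&(z<.165); q=C[k]; print(k.sum(),q.mean(0),q.min(0),q.max(0))
E
```

```text
[ 0.48415224 -0.10367217  0.30180337]
[278 182]
534 [ 0.48326245 -0.10588851  0.15397475] [ 0.47196585 -0.11703097  0.14714185] [ 0.49457992 -0.0937113   0.15661423]
```

View pics/v4.png

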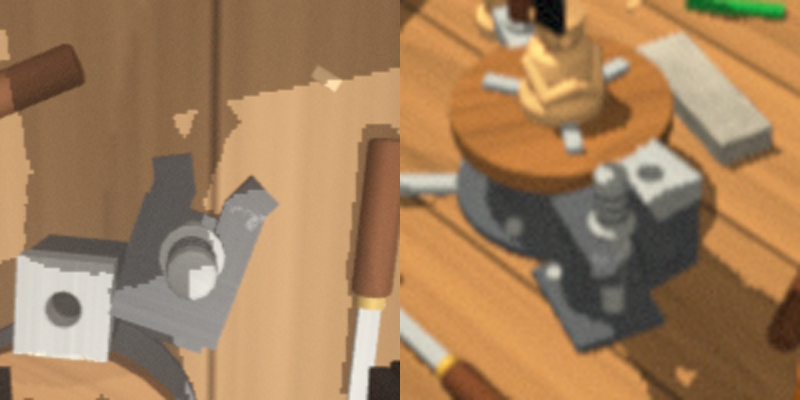

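The pin hangs fully home in the notch: top at 0.155, flange on the plate, bore empty. Next I'll move to look at the handle, table and post.

jog_arm:
  plan: "-0.63 -0.07 -0.13 0 0 0 -1;-0.63 -0.07 -0.13 0 0 0 -1;-0.63 -0.07 -0.13 0 0 0 -1;-0.63 -0.07 -0.13 0 0 0 -1;-0.63 -0.07 -0.13 0 0 0 -1;-0.63 -0.07 -0.13 0 0 0 -1;-0.63 -0.07 -0.13 0 0 0 -1;-0.63 -0.07 -0.13 0 0 0 -1;-0.63 -0.07 -0.13 0 0 0 -1;-0.63 -0.07 -0.13 0 0 0 -1"

```text
time_s: 16.5
tcp_pos: [0.5001, 0.0549, 0.3312]
ee_rot: [[0.004, -1.0, -0.002], [-1.0, -0.004, -0.0], [0.0, 0.002, -1.0]]
wrist_force: [0.2, 0.5, -0.2]
gripper_width: 1.0
gripper_force: 0.0
```

jog_arm:
  plan: "-0.63 -0.07 -0.13 0 0 0 -1;-0.63 -0.07 -0.13 0 0 0 -1;-0.63 -0.07 -0.13 0 0 0 -1;-0.63 -0.07 -0.13 0 0 0 -1;-0.63 -0.07 -0.13 0 0 0 -1;-0.63 -0.07 -0.13 0 0 0 -1;-0.63 -0.07 -0.13 0 0 0 -1;-0.63 -0.07 -0.13 0 0 0 -1;-0.63 -0.07 -0.13 0 0 0 -1;-0.63 -0.07 -0.13 0 0 0 -1"

```text
time_s: 17.5
tcp_pos: [0.5173, 0.2129, 0.3645]
ee_rot: [[0.004, -1.0, -0.0], [-1.0, -0.004, -0.0], [0.0, 0.0, -1.0]]
wrist_force: [-0.2, -0.0, -0.1]
gripper_width: 1.0
gripper_force: 0.0
```

```bash
cat > ang.py <<'E'
from h import *
from scipy.optimize import least_squares
def analyse(f,hxy=None):
    p,d,M,E=load(f); C=cloud(d,M,E); z=C[...,2]; q=p.astype(int)
    out={}
    # rim of the wooden disc: points at z~.09, fit circle r=.088 to the outer ones
    A=np.array([.5605,.0348])
    wood=(q[...,0]-q[...,2]>40)&(abs(z-.09)<.006)&(d>0)
    for it in range(3):
        v=C[wood][:,:2]-A; rr=np.hypot(*v.T); th=np.arctan2(v[:,1],v[:,0]); rim=[]
        for b in np.arange(-np.pi,np.pi,.1):
            k=(th>b)&(th<b+.1)&(rr<.098)
            if k.sum()>20 and np.percentile(rr[k],98)>.08: i=np.argsort(rr[k])[int(.98*k.sum())]; rim.append(C[wood][k][i,:2])
        rim=np.array(rim)
        s=least_squares(lambda a:np.hypot(*(rim-a[:2]).T)-a[2],[*A,.088],loss='soft_l1',f_scale=.001); A=s.x[:2]
    out['disc']=s.x; out['nrim']=len(rim)
    def ctr(m):
        g=C[m][:,:2]; return (np.round(cv2.minEnclosingCircle((g*1000).astype(np.float32))[0],1),np.round(g.mean(0)*1000,1),m.sum())
    if hxy is None: hxy=[.61,.136]
    out['handle']=ctr((abs(z-.165)<.005)&(np.hypot(C[...,0]-hxy[0],C[...,1]-hxy[1])<.025))
    out['post']=ctr((abs(z-.09)<.005)&(np.hypot(C[...,0]-.4545,C[...,1]-.143)<.013)&(q.max(2)-q.min(2)<40))
    return out
E
python3 - <<'E'
from ang import *
print(r.sense()['tcp_pos']); grab('wrist','w5')
for f in('top0','w5','w1'):
    try: print(f,analyse(f))
    except Exception as e: print(f,e)
E
```

```text
[0.51726877 0.21293244 0.36453398]
top0 {'disc': array([0.56325777, 0.03687367, 0.0864843 ]), 'nrim': 62, 'handle': (array([610. , 136.2]), array([609.9, 136.1]), np.int64(103)), 'post': (array([454.3, 141.3]), array([453.2, 141.6]), np.int64(36))}
w5 {'disc': array([0.56348487, 0.03778435, 0.08649338]), 'nrim': 35, 'handle': (array([610.5, 136.9]), array([609.8, 136.9]), np.int64(525)), 'post': (array([454.3, 142.1]), array([453.6, 143.2]), np.int64(138))}
w1 {'disc': array([0.56394035, 0.03678433, 0.08683537]), 'nrim': 32, 'handle': (array([0., 0.]), array([nan, nan]), np.int64(0)), 'post': (array([0., 0.]), array([nan, nan]), np.int64(0))}ang.py:18: RuntimeWarning: Mean of empty slice.
  g=C[m][:,:2]; return (np.round(cv2.minEnclosingCircle((g*1000).astype(np.float32))[0],1),np.round(g.mean(0)*1000,1),m.sum())
  ret = um.true_divide(
```

View pics/w5.png

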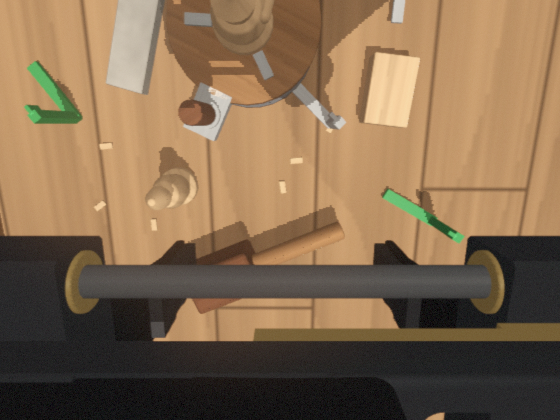

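Wrist view: handle at (195,112), post top at (338,122), bar from (298,90). I'll refine the pointer direction from the bar and post.

```bash
python3 - <<'E'
from ang import *
A=np.array([.5635,.0372])
for f in('top0','w5','side0'):
    p,d,M,E=load(f); C=cloud(d,M,E); z=C[...,2]; q=p.astype(int)
    v=C[...,:2]-A; R=np.hypot(v[...,0],v[...,1]); th=np.degrees(np.arctan2(v[...,1],v[...,0]))
    g=(q.max(2)-q.min(2)<40)&(d>0)&(R<.175)&(R>.09)&(abs(th-135)<12)
    for lo,hi in((.003,.015),(.02,.05),(.05,.083),(.084,.1)):
        m=g&(z>lo)&(z<hi)
        if m.sum()<8: continue
        P=C[m][:,:2]; c=P.mean(0); print(f,lo,m.sum(),'z',np.median(z[m]).round(3),'R',np.percentile(R[m],[2,50,98]).round(3),'th',np.percentile(th[m],[3,50,97]).round(1),'ctr',c.round(4),end=' ')
        if lo<.01:
            vx,vy,x0,y0=cv2.fitLine((P*1000).astype(np.float32),cv2.DIST_HUBER,0,.01,.01).ravel(); s=-np.sign(vx); dr=np.array([vx,vy])*s
            print('dir',np.degrees(np.arctan2(dr[1],dr[0])).round(2),'off axis mm',(((A-c)[0]*dr[1]-(A-c)[1]*dr[0])*1000).round(2),end='')
        print()
E
```

```text
top0 0.003 161 z 0.009 R [0.092 0.119 0.149] th [132.7 136.8 140.7] ctr [0.476  0.1192] dir 139.03 off axis mm -4.57
top0 0.084 38 z 0.091 R [0.141 0.153 0.16 ] th [134.8 136.6 138.5] ctr [0.4531 0.1417] 
w5 0.003 517 z 0.008 R [0.091 0.12  0.152] th [132.2 136.  140.1] ctr [0.477  0.1207] dir 133.61 off axis mm 5.0
w5 0.02 24 z 0.034 R [0.15  0.151 0.161] th [133.9 134.1 136.4] ctr [0.4561 0.1463] 
w5 0.05 43 z 0.071 R [0.141 0.152 0.161] th [133.9 134.  136.9] ctr [0.4569 0.1456] 
w5 0.084 139 z 0.09 R [0.141 0.153 0.161] th [134.  136.  138.1] ctr [0.4537 0.1432] 
side0 0.003 128 z 0.008 R [0.091 0.124 0.156] th [131.7 138.2 141.5] ctr [0.4729 0.1205] dir 137.77 off axis mm -0.79
side0 0.02 42 z 0.038 R [0.149 0.154 0.159] th [135.3 138.2 139.7] ctr [0.449 0.14 ] 
side0 0.05 48 z 0.071 R [0.142 0.153 0.159] th [135.9 138.1 139.8] ctr [0.4502 0.1391] 
side0 0.084 33 z 0.09 R [0.142 0.152 0.161] th [134.3 137.3 139.9] ctr [0.4519 0.1399]
```

jog_arm:
  plan: "0.768 -0.925 0 0 0 0 -1;0.768 -0.925 0 0 0 0 -1;0.768 -0.925 0 0 0 0 -1;0.768 -0.925 0 0 0 0 -1;0 0 0.95 0 0 0 -1;0 0 0.95 0 0 0 -1;0 0 0.95 0 0 0 -1;0 0 0.95 0 0 0 -1;0 0 0.95 0 0 0 -1;0 0 0.95 0 0 0 -1"

```text
time_s: 18.55
tcp_pos: [0.6101, 0.1355, 0.2209]
ee_rot: [[0.004, -1.0, -0.0], [-1.0, -0.004, -0.0], [0.0, 0.0, -1.0]]
wrist_force: [0.5, 0.7, 0.7]
gripper_width: 1.0
gripper_force: 0.0
```

```bash
python3 - <<'E'
from h import *
s=r.sense(); print(s['tcp_pos'],s['joints'])
E
```

```text
[0.61008045 0.13546058 0.22086643] [ 2.73359649e+01  2.21026515e+01  2.98976196e-01  3.98393494e-03
 -6.82011812e+01 -2.71000831e+01]
```

jog_arm:
  plan: "-0.04 0 0.67 0 0 0 -1;0 0 0.67 0 0 0 -1;0 0 0.67 0 0 0 -1;0 0 0.67 0 0 0 -1;0 0 0.67 0 0 0 -1;0 0 0 0 0 0 -1;0 0 0 0 0 0 1;0 0 0 0 0 0 1;0 0 0 0 0 0 1;0 0 0 0 0 0 1"

```text
time_s: 19.55
tcp_pos: [0.6103, 0.1364, 0.139]
ee_rot: [[0.004, -1.0, 0.001], [-1.0, -0.004, 0.001], [-0.001, -0.001, -1.0]]
wrist_force: [0.8, 0.1, -0.0]
gripper_width: 0.718
gripper_force: 0.0
```

jog_arm:
  plan: "0 0 0 0 0 0 1;0 0 0 0 0 0 1;0 0 0 0 0 0 1;0 0 0 0 0 0 1;0 0 0 0 0 0 1;0 0 0 0 0 0 1;0 0 0 0 0 0 1;0 0 0 0 0 0 1;0 0 0 0 0 0 1;0 0 0 0 0 0 1"

```text
time_s: 20.55
tcp_pos: [0.6106, 0.1366, 0.1382]
ee_rot: [[0.005, -1.0, 0.002], [-1.0, -0.005, 0.001], [-0.001, -0.002, -1.0]]
wrist_force: [4.5, 2.2, -2.8]
gripper_width: 0.286
gripper_force: 30.0
```

jog_arm:
  plan: "-0.093 0.21 0 0 0 -0.375 1;-0.093 0.21 0 0 0 -0.375 1;-0.093 0.21 0 0 0 -0.375 1;-0.093 0.21 0 0 0 -0.375 1;-0.093 0.21 0 0 0 -0.375 1;-0.093 0.21 0 0 0 -0.375 1;-0.093 0.21 0 0 0 -0.375 1;-0.093 0.21 0 0 0 -0.375 1;-0.093 0.21 0 0 0 -0.375 1;-0.093 0.21 0 0 0 -0.375 1"

```text
time_s: 21.55
tcp_pos: [0.5541, 0.1462, 0.1381]
ee_rot: [[0.506, -0.863, 0.001], [-0.863, -0.506, 0.0], [0.0, -0.001, -1.0]]
wrist_force: [3.1, 0.7, -1.6]
gripper_width: 0.291
gripper_force: 30.0
```

jog_arm:
  plan: "-0.093 0.21 0 0 0 -0.375 1;-0.093 0.21 0 0 0 -0.375 1;-0.093 0.21 0 0 0 -0.375 1;-0.093 0.21 0 0 0 -0.375 1;-0.093 0.21 0 0 0 -0.375 1;-0.093 0.21 0 0 0 -0.375 1;-0.093 0.21 0 0 0 -0.375 1;-0.093 0.21 0 0 0 -0.375 1;-0.093 0.21 0 0 0 -0.375 1;-0.093 0.21 0 0 0 -0.375 1"

```text
time_s: 22.55
tcp_pos: [0.5009, 0.1264, 0.1381]
ee_rot: [[0.87, -0.494, 0.001], [-0.494, -0.87, -0.001], [0.001, 0.0, -1.0]]
wrist_force: [5.5, -2.1, -3.9]
gripper_width: 0.289
gripper_force: 30.0
```

jog_arm:
  plan: "-0.069 0.157 0 0 0 -0.28 1;-0.069 0.157 0 0 0 -0.28 1;-0.069 0.157 0 0 0 -0.28 1;-0.069 0.157 0 0 0 -0.28 1;-0.069 0.157 0 0 0 -0.28 1;0 0 0 0 0 0 1;0 0 0 0 0 0 1;0 0 0 0 0 0 1;0 0 0 0 0 0 1;0 0 0 0 0 0 1"

```text
time_s: 23.55
tcp_pos: [0.4844, 0.1119, 0.1381]
ee_rot: [[0.948, -0.318, -0.001], [-0.318, -0.948, -0.002], [-0.0, 0.002, -1.0]]
wrist_force: [3.8, -2.4, -2.5]
gripper_width: 0.291
gripper_force: 30.0
```

jog_arm:
  plan: "0 0 0 0 0 0 0.3;0 0 0 0 0 0 0;0 0 0 0 0 0 -0.5;0 0 0 0 0 0 -1;0 0 0 0 0 0 -1;0 0 0 0 0 0 -1;0 0 0 0 0 0 -1;0 0 0 0 0 0 -1;0 0 -0.5 0 0 0 -1;0 0 -0.5 0 0 0 -1"

```text
time_s: 24.55
tcp_pos: [0.4843, 0.1127, 0.163]
ee_rot: [[0.948, -0.318, -0.001], [-0.318, -0.948, -0.001], [-0.001, 0.001, -1.0]]
wrist_force: [-0.5, 0.4, -0.3]
gripper_width: 0.985
gripper_force: 0.0
```

jog_arm:
  plan: "0 0 -0.9 0 0 0 -1;0 0 -0.9 0 0 0 -1;-0.6 0 -0.8 0 0 0 -1;-0.6 0 -0.8 0 0 0 -1;-0.6 0 -0.8 0 0 0 -1;-0.6 0 -0.8 0 0 0 -1;-0.6 0 -0.8 0 0 0 -1;-0.6 0 -0.8 0 0 0 -1;-0.6 0 -0.8 0 0 0 -1;0 0 0 0 0 0 -1"

```text
time_s: 25.55
tcp_pos: [0.3851, 0.147, 0.3512]
ee_rot: [[0.949, -0.316, 0.006], [-0.316, -0.949, 0.004], [0.004, -0.006, -1.0]]
wrist_force: [0.0, -0.3, 1.1]
gripper_width: 1.001
gripper_force: 0.0
```

```bash
python3 - <<'E'
from ang import *
print(r.sense()['tcp_pos'])
for n in('wrist','top','side'): grab(n,n[0]+'6')
for f in('w6','t6','s6'):
    p,d,M,E=load(f); print(f)
    try:
        o=analyse(f,[.484,.1134]); print(o)
        for A in(o['disc'][:2]*1000,np.array([563.5,37.3])):
            print([np.degrees(np.arctan2(*(v-A)[::-1])).round(2) for k in('handle','post') for v in o[k][:2]])
    except Exception as e: print(f,e)
cv2.imwrite('pics/v6.png',np.hstack([rect('w6',.09,.42,.58,.0,.16,.0004),rect('t6',.09,.42,.58,.0,.16,.0004)]))
E
```

```text
[0.38506571 0.14699848 0.35121607]
w6
{'disc': array([0.5633005 , 0.03752178, 0.08655318]), 'nrim': 27, 'handle': (array([483.4, 112.1]), array([483.3, 112.2]), np.int64(595)), 'post': (array([454.4, 142.3]), array([453.1, 143. ]), np.int64(145))}
[np.float64(136.97), np.float64(136.97), np.float64(136.11), np.float64(136.25)]
[np.float64(136.96), np.float64(136.96), np.float64(136.1), np.float64(136.25)]
t6
{'disc': array([0.56320785, 0.03704466, 0.0863825 ]), 'nrim': 60, 'handle': (array([483.3, 111.4]), array([482.9, 111.3]), np.int64(111)), 'post': (array([454.1, 141.1]), array([452.8, 141.9]), np.int64(35))}
[np.float64(137.06), np.float64(137.24), np.float64(136.36), np.float64(136.48)]
[np.float64(137.26), np.float64(137.44), np.float64(136.5), np.float64(136.62)]
s6
{'disc': array([0.56255748, 0.03539383, 0.08716543]), 'nrim': 41, 'handle': (array([482.7, 112.7]), array([481.8, 108.7]), np.int64(58)), 'post': (array([454.2, 141.3]), array([452. , 139.8]), np.int64(28))}
[np.float64(135.93), np.float64(137.77), np.float64(135.66), np.float64(136.64)]
[np.float64(136.98), np.float64(138.85), np.float64(136.42), np.float64(137.41)]
```

View pics/v6.png

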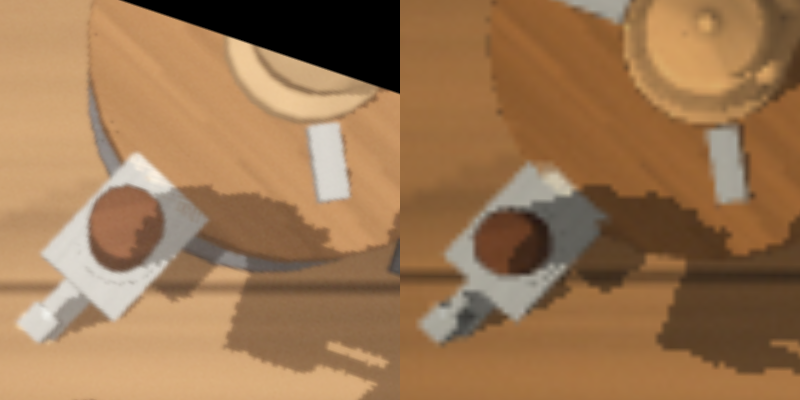

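The table overshot by about 0.8°: handle at 137.0°, post at 136.2°. I'll regrip the handle and turn it back slightly.

jog_arm:
  plan: "0.6 0.01 0.6 0 0 0 -1;0.6 0.01 0.6 0 0 0 -1;0.6 0.01 0.6 0 0 0 -1;0.6 0.01 0.6 0 0 0 -1;0.6 0.01 0.6 0 0 0 -1;0.6 0.01 0.6 0 0 0 -1;0.6 0.01 0.6 0 0 0 -1;0 0 0.8 0 0 0 -1;0 0 0.8 0 0 0 -1;0 0 0.8 0 0 0 -1"

```text
time_s: 26.7
tcp_pos: [0.4836, 0.1102, 0.1804]
ee_rot: [[0.948, -0.319, -0.003], [-0.319, -0.948, -0.002], [-0.002, 0.003, -1.0]]
wrist_force: [0.5, 0.0, -0.4]
gripper_width: 0.998
gripper_force: 0.0
```

jog_arm:
  plan: "0 0 0.65 0 0 0 -1;0 0 0.65 0 0 0 -1;0 0 0.6 0 0 0 -1;0 0 0 0 0 0 -1;0 0 0 0 0 0 1;0 0 0 0 0 0 1;0 0 0 0 0 0 1;0 0 0 0 0 0 1;0 0 0 0 0 0 1;0 0 0 0 0 0 1"

```text
time_s: 27.7
tcp_pos: [0.4841, 0.1113, 0.1358]
ee_rot: [[0.948, -0.318, 0.0], [-0.318, -0.948, 0.0], [0.0, -0.0, -1.0]]
wrist_force: [0.0, 1.0, 0.1]
gripper_width: 0.546
gripper_force: 0.0
```

jog_arm:
  plan: "0 0 0 0 0 0 1;0 0 0 0 0 0 1;0 0 0 0 0 0 1;0 0 0 0 0 0 1;0 0 0 0 0 0 1;0 0 0 0 0 0 1;0 0 0 0 0 0 1;0 0 0 0 0 0 1;0 0 0 0 0 0 1;0 0 0 0 0 0 1"

```text
time_s: 28.7
tcp_pos: [0.4841, 0.1115, 0.1356]
ee_rot: [[0.948, -0.318, 0.0], [-0.318, -0.948, 0.001], [0.0, -0.001, -1.0]]
wrist_force: [-1.2, 3.9, -0.5]
gripper_width: 0.287
gripper_force: 30.0
```

jog_arm:
  plan: "0.011 -0.024 0 0 0 0.03 1;0.011 -0.024 0 0 0 0.03 1;0.011 -0.024 0 0 0 0.03 1;0 0 0 0 0 0 1;0 0 0 0 0 0 1;0 0 0 0 0 0 1;0 0 0 0 0 0 1;0 0 0 0 0 0 1;0 0 0 0 0 0 1;0 0 0 0 0 0 1"

```text
time_s: 29.7
tcp_pos: [0.4848, 0.1123, 0.1356]
ee_rot: [[0.944, -0.33, -0.001], [-0.33, -0.944, -0.001], [-0.001, 0.001, -1.0]]
wrist_force: [-5.5, 2.8, 3.2]
gripper_width: 0.29
gripper_force: 30.0
```

jog_arm:
  plan: "0.01 -0.024 0 0 0 0.02 1;0 0 0 0 0 0 1;0 0 0 0 0 0 1;0 0 0 0 0 0 0.3;0 0 0 0 0 0 0;0 0 0 0 0 0 -0.5;0 0 0 0 0 0 -1;0 0 0 0 0 0 -1;0 0 0 0 0 0 -1;0 0 0 0 0 0 -1"

```text
time_s: 30.7
tcp_pos: [0.4858, 0.1131, 0.1355]
ee_rot: [[0.943, -0.333, 0.0], [-0.333, -0.943, -0.0], [0.0, -0.0, -1.0]]
wrist_force: [-0.2, 0.4, 0.1]
gripper_width: 0.815
gripper_force: 0.0
```

jog_arm:
  plan: "0 0 -0.5 0 0 0 -1;0 0 -0.9 0 0 0 -1;0 0 -0.9 0 0 0 -1;-0.6 0 -0.9 0 0 0 -1;-0.6 0 -0.9 0 0 0 -1;-0.6 0 -0.9 0 0 0 -1;-0.6 0 -0.9 0 0 0 -1;-0.6 0 -0.9 0 0 0 -1;-0.6 0 -0.9 0 0 0 -1;-0.6 0 -0.9 0 0 0 -1"

```text
time_s: 31.7
tcp_pos: [0.386, 0.148, 0.3515]
ee_rot: [[0.943, -0.333, 0.0], [-0.333, -0.943, 0.0], [0.0, -0.0, -1.0]]
wrist_force: [0.2, 0.5, 0.1]
gripper_width: 1.0
gripper_force: 0.0
```

```bash
python3 - <<'E'
from ang import *
s=r.sense(); print(s['tcp_pos'],s['time_s'])
for n in('wrist','top','side'): grab(n,n[0]+'7')
for f in('w7','t7'):
    p,d,M,E=load(f); o=analyse(f,[.484,.1134]); print(f,o)
    for A in(o['disc'][:2]*1000,np.array([563.5,37.3])):
        print([np.degrees(np.arctan2(*(v-A)[::-1])).round(2) for k in('handle','post') for v in o[k][:2]])
p,d,M,E=load('t7'); C=cloud(d,M,E); z=C[...,2]
k=(abs(z-.155)<.006)&(np.hypot(C[...,0]-.4833,C[...,1]+.106)<.025); print('pin top',k.sum(),C[k].mean(0))
E
```

```text
[0.38598743 0.1480335  0.35153081] 31.7
w7 {'disc': array([0.56341299, 0.03737802, 0.08658999]), 'nrim': 26, 'handle': (array([484.4, 113.2]), array([484.1, 113. ]), np.int64(600)), 'post': (array([454.2, 142.2]), array([453. , 143.2]), np.int64(145))}
[np.float64(136.18), np.float64(136.36), np.float64(136.18), np.float64(136.22)]
[np.float64(136.18), np.float64(136.37), np.float64(136.18), np.float64(136.22)]
t7 {'disc': array([0.56317319, 0.03704256, 0.08642429]), 'nrim': 59, 'handle': (array([483.9, 112.7]), array([483.8, 112.3]), np.int64(107)), 'post': (array([453.8, 140.8]), array([453.3, 141.7]), np.int64(36))}
[np.float64(136.34), np.float64(136.52), np.float64(136.51), np.float64(136.39)]
[np.float64(136.55), np.float64(136.74), np.float64(136.67), np.float64(136.55)]
pin top 89 [ 0.48270183 -0.10515285  0.15563381]
```

Handle and post now agree to within about 0.1°, and the pin is still parked with the gripper clear. I'll hand it in.

```bash
python3 -c "
from station import r
print(r.finish_job())"
```

```text
the job is handed in; nothing more can be done
None
```

The job is handed in: the pin hangs fully home in the rest notch, the handle lines up with the steel pointer post to about 0.1–0.2° by the cameras, and the gripper touches nothing; it took about 32 s of the 58 s allowed.

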